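# Make up a brass charge on the spring scale

### The job

Take the brass bar out of the stock rack and put it down flat on the green cutting mat; let go and take it afresh the other way, so that you can lay it lengthways between the cradle walls of the spring scale, without dropping it. The bar's weight is not known: see how far it pulls the scale down, then stand the one steel weight that brings the red pointer into the green band upright in the round copper dish. Leave the other weights standing in their tray and do not push the other things on the table about.

Things in the scene. Friction and masses are not known exactly. Their poses are not given: they have to be found in the camera images.
- bar: the brass bar: yellow metal block 64 x 36 x 30 mm (its x, y, z), between 420 and 780 g, loose; origin at the centre of its underside. It starts flat in the stock rack, its ends (x) 3 to 9 mm from steel cheeks that stand 16 mm higher than its top, so there it can only be taken by its long sides (36 mm apart)
- rack: stock rack, fixed: plywood plate 100 x 150 mm, 8 mm thick, with two places side by side along its y at y = -45 and +45 mm; each lies between a pair of dark steel cheeks (6 mm thick, 40 mm wide, tops 54 mm above the table; inner faces 76 mm apart along x). One holds the brass bar, the other a grey zinc bar; both bars lie along the rack's x. Origin: centre of its underside on the table
- pad: green plastic cutting mat fixed on the table, 110 x 110 x 4 mm; origin at the centre of its underside. Open all round: here the grip on the bar is changed
- scale: spring scale, fixed: blue housing 130 (x) x 180 (y) x 62 mm with the sprung pan above it; origin at the centre of its underside. At its far side (x = +72 mm, y = +38 mm) stands a white plate, top 168 mm above the table, 56 mm wide, with ticks 12 mm apart (200 g each) and a green band; the red pointer fixed to the pan runs down along its outer face
- pan (a joint): how far the pan has sunk, in m: 0 with the pan empty, 0.075 at its stop. It slides straight down on a damped spring, 6 mm for each 100 g laid on it (163.5 N/m), and settles in about 1 s. The green band is 0.0498 to 0.0582 (middle 0.054 = 900 g)
- cradle (a point): the middle of the cradle's floor, moving with the pan (163 mm above the table when empty). The cradle has two upright steel walls along x, 52 mm long, 3 mm thick, rising 40 mm above this floor, with 48 mm between them along y; its two ends (x) are open, so the bar lies with its long side along this point's x and between the walls there is room to hold it only by its ends. The floor itself is 66 mm long in x. Axes parallel to the scale's
- dish (a point): the middle of the floor of the round copper dish on the same pan, moving with it (166 mm above the table when empty, 3 mm above the cradle's floor), 83 mm from the cradle's middle along y. The dish is 66 mm wide inside with a rim 6 mm high
- tray: black plastic tray fixed on the table, 160 x 160 mm, floor 5 mm thick, rim 14 mm above the table; origin at the centre of its underside. The four weights stand in it, 72 mm apart in a square, in any order
- w150: steel weight of 150 g with a red knob: body 24 mm in diameter and 26 mm high, on it a knob 18 mm in diameter and 28 mm high (54 mm in all); loose; origin at the centre of its underside
- w250: steel weight of 250 g with a yellow knob: body 35 mm in diameter; heights, knob and origin as for the 150 g weight
- w350: steel weight of 350 g with a blue knob: body 43 mm in diameter; the rest as before
- w450: steel weight of 450 g with a white knob: body 49 mm in diameter; the rest as before
- zinc_bar: bystander: grey bar of the brass bar's size, in the rack's other place
- tape: bystander: yellow tape roll 90 mm in diameter, 30 mm high, to the right of the scale
- mallet: bystander: hammer lying at the left
- screwdriver: bystander: screwdriver lying at the right
- die: bystander: dark steel press die, a disc 60 mm in diameter with a 20 mm stem, 55 mm high, standing to the left of the scale
Not all that is in view belongs to the job. What is shaped like the w350 but pink is not meant.

How it is judged:
By the outcome, as a careful person would: the job done as asked, in the order asked, and still so for the second after the job is handed in, with the robot touching nothing.
It also fails if it takes over 72 s, if anything falls off the work surface, if the arm or the gripper's body presses on something with over 40 N, if the wrist force passes 120 N, or if a joint passes its speed limit or range.

### The arm

A 6-joint arm with a two-finger parallel gripper is mounted at the origin on the work surface. World frame = base frame: x ahead of the robot, y to its left, z up, the work surface at z = 0. Lengths are in m, angles in rad, forces in N, time in s.
With the tool pointing down it reaches from about 0.3 to 0.875 m from the base axis. Payload 6.4 kg.
Tool frame: the origin (TCP) lies midway between the tips of the shut fingers; the grasp point (between the pads) lies ctrl.grip_point_offset behind it (ctrl.grip_point_offset is the distance from the TCP to the grasp point, in m); z points along the fingers, y is the direction in which the jaws open and shut (so a half turn about z gives the same grasp; the last joint's range is limited). The gripper opens to 85 mm and grips with 20 to 120 N. Pads are 22 mm wide; open, the fingers measure 114 mm over their backs; the gripper's body (76 mm by 85 mm) begins 54 mm behind the grasp point. The pads swing forward as they close: fully open they stand 13 mm farther back than shut.
Start: joints at [1.1, 0.181, 1.607, -0, 1.354, -0.206], TCP at [0.15, 0.555, 0.231] pointing down, gripper open.
Joint ranges: [-2.99, 2.99], [-0.89, 2.07], [0.3, 2.58], [-1.14, 4.28], [0, 2.63], [-3.12, 3.12]. Speed limits (rad/s): [2.57, 2.57, 3.01, 3.14, 3.14, 3.14].

### API

Orientations are given as a unit quaternion [w, x, y, z].
In Python, from bench import ctrl, viewer gives the robot as it stands.
- The arm moves only by the shell command python3 -m handwheel 'ROWS' [OPENING]. ROWS is JSON, a list of rows, each an object with "travel": the shift along the tool's x, y, z as a fraction of full scale, a list of three; "dr": the turn, a rotation vector about the tool's x, y, z as a fraction of full scale, a list of three. A call has 1 to 20 rows; each row shifts and turns the pose as measured when the row begins, along the tool's axes as they then stand; what a row does not reach is not made up. Full scale, the value 1, is 150 mm for a shift and 30 degrees for a turn. A row lasts 1/12 s, in which the tool goes at most 41.7 mm and 7.16 degrees, less where a joint would pass 70% of its speed; a pose out of reach is approached as far as the arm can. A call with a number of a shift or a turn outside -1 to 1 is refused whole. A call with a gripper value outside its range is refused whole. OPENING is the opening, from -1 (shut) to 1 (fully open), set as the call begins (- or left out, the last holds). The fingers move at their own pace and stop on an object; the grip force is fixed at half the most. Time passes only in rows, so rows that do not move let the fingers close. It gives the time, the measured TCP pose, the force and the opening at its end, in the units of the state.
- ctrl.get_obs(): the state, without advancing time (a new reading comes with each control period).
- viewer.camera(name): name is "scene" or "side" or "wrist"; returns the picture (400x640x3 uint8, red, green, blue); there is no depth.
- viewer.get_calibration(name): a dict with "camera_matrix" (3x3 intrinsics, pixels), "R" (3x3) and "t" (3): a world point X has camera coordinates R X + t. Camera axes: x right, y down, z forward; pixel columns grow to the right and rows downward; lengths in m; the calibration is good to about 2 mm. A picture is of the moment at which its call begins: read the wrist's pose just before it. get_calibration takes no time and is no camera call; for the wrist camera it gives the pose at the moment of the call.
- ctrl.hand_in(): hands the job in, once; it reports no verdict.
The state is a dict: "time_s": time; "q": joint angles; "dq": joint speeds; "joint_efforts": joint torques, N m; "eef_pos": TCP position; "eef_rot": TCP orientation; "wrist_force": force on the tool from outside, world axes, zero at the start; "torque": the same for the moment, N m; "opening": opening from 0.0 (shut) to 1.0 (fully open).
Only numpy, scipy, OpenCV 4.12 (cv2) and the standard library are available. Lean on these libraries where they do the work, as an engineer would, in place of code of your own. Each camera call takes 0.05 s, during which the arm holds its last target. There are 200 camera calls.

## Working session

There is one attempt and no reset: what is moved stays moved. The work goes in short steps, Python scripts to look and compute and a shell command to move; the robot and the scene stay as the last step left them, time stands still between calls to the robot, and variables do not carry over. Pictures are saved under pics/ and viewed, about 8 in all and at most 12, crops included, and the job is handed in when it is done.

```bash
ls; mkdir -p pics
python3 - <<'E'
from bench import ctrl, viewer
import cv2
print(ctrl.get_obs(), ctrl.grip_point_offset)
for n in("scene","side"):
    im=viewer.camera(n); cv2.imwrite(f"pics/{n}0.png",im[:,:,::-1])
    print(n,viewer.get_calibration(n))
print(viewer.get_calibration("wrist"))
E
```

```text
pics
{'time_s': 0.0, 'q': array([ 1.09970260e+00,  1.81520626e-01,  1.60798664e+00, -1.93736920e-05,
        1.35377948e+00, -2.06303222e-01]), 'dq': array([-0.00091785,  0.00121299, -0.00070596,  0.00011078, -0.00063855,
       -0.00070452]), 'joint_efforts': array([-1.57850402e-03, -4.44868612e+01, -3.51333046e+01, -4.09917002e-04,
        9.05657391e-03,  1.88316767e-05]), 'eef_pos': array([0.15022433, 0.55447514, 0.23040595]), 'eef_rot': array([-2.72517776e-04,  1.32006688e-01,  9.91248464e-01, -8.02063145e-04]), 'wrist_force': array([-0.52801091, -0.29292676, -0.07007375]), 'torque': array([-0.00768997, -0.03036361, -0.05884555]), 'opening': 1.004844100890256} 0.0187
scene {'camera_matrix': array([[419.42424087,   0.        , 313.60566617],
       [  0.        , 419.42424087, 198.36660164],
       [  0.        ,   0.        ,   1.        ]]), 'R': array([[ 0.29477548,  0.95548308, -0.01262915],
       [ 0.60047533, -0.19550084, -0.77537656],
       [-0.74332819,  0.2209785 , -0.63137287]]), 't': array([-0.14060753, -0.23348867,  1.46738813])}
side {'camera_matrix': array([[397.70322873,   0.        , 318.09211723],
       [  0.        , 397.70322873, 199.4657891 ],
       [  0.        ,   0.        ,   1.        ]]), 'R': array([[ 0.99718772, -0.074932  ,  0.00135864],
       [-0.04970491, -0.6748185 , -0.73630796],
       [ 0.05608987,  0.73416972, -0.67664521]]), 't': array([-0.54800063,  0.12934291,  0.96052436])}
{'camera_matrix': array([[310.2731471 ,   0.        , 321.82582091],
       [  0.        , 310.2731471 , 202.9518945 ],
       [  0.        ,   0.        ,   1.        ]]), 'R': array([[ 2.60985670e-01,  9.65342394e-01, -7.36849684e-04],
       [ 9.16921671e-01, -2.47656004e-01,  3.12923557e-01],
       [ 3.01895890e-01, -8.23441977e-02, -9.49778029e-01]]), 't': array([-0.57352059, -0.04093266,  0.37962355])}
```

View pics/scene0.png

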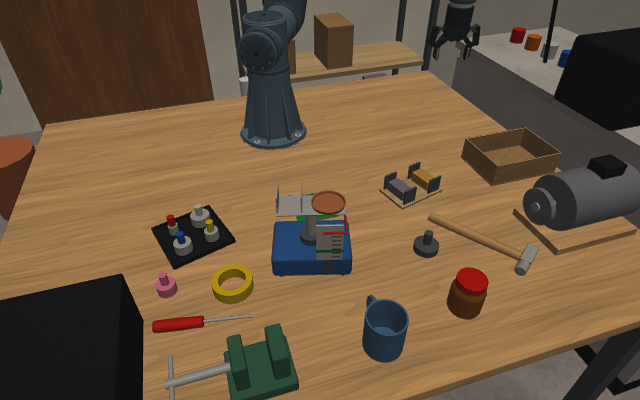

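View pics/side0.png

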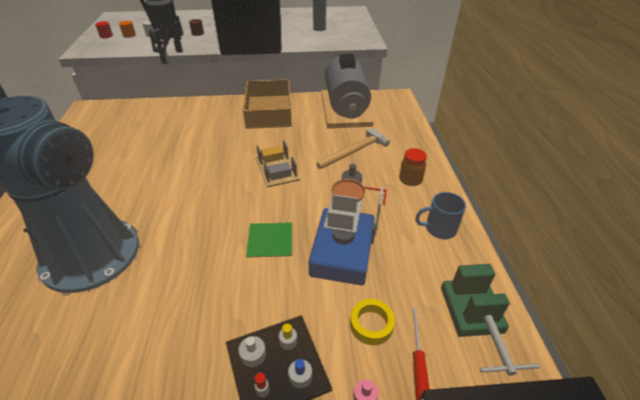

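Side view: brass bar (274,153), zinc (278,170), green mat (270,239), dish (348,190), cradle (343,212), tray centre (278,360), with knobs white (250,342), yellow (288,328), red (260,378) and blue (300,366). The scene view agrees.

```bash
cat > h.py <<'E'
import numpy as np, cv2
from scipy.spatial.transform import Rotation as Rn
from bench import ctrl, viewer
def ray(cal,u,v,z):
    K,R,t=(np.array(cal[k]) for k in("camera_matrix","R","t"))
    d=R.T@np.linalg.solve(K,[u,v,1]); c=-R.T@t
    return c+d*(z-c[2])/d[2]
def proj(cal,X):
    K,R,t=(np.array(cal[k]) for k in("camera_matrix","R","t"))
    p=K@(R@np.array(X)+t); return p[:2]/p[2]
def rot():
    w,x,y,z=ctrl.get_obs()["eef_rot"]; return Rn.from_quat([x,y,z,w])
def look(name,fn,crop=None,s=1):
    cal=viewer.get_calibration(name); im=viewer.camera(name)[:,:,::-1].copy()
    np.save("pics/"+fn+".npy",im); np.save("pics/"+fn+"_cal.npy",cal,allow_pickle=True)
    if crop: a,b,c,d=crop; im=im[b:d,a:c]
    cv2.imwrite("pics/"+fn+".png",cv2.resize(im,None,fx=s,fy=s,interpolation=cv2.INTER_CUBIC)); return cal
def load(fn): return np.load("pics/"+fn+".npy"),np.load("pics/"+fn+"_cal.npy",allow_pickle=True).item()
def go(target,yaw=None):
    """distance to go for TCP target, tool-down with jaw (tool y) direction angle yaw (mod pi): tool axes, row units"""
    o=ctrl.get_obs(); R=rot(); p=o["eef_pos"]
    print("tcp",p.round(4),"t",o["time_s"])
    if yaw is not None:
        best=None
        for k in (-1,0,1,2):
            a=yaw+k*np.pi; y=np.array([np.cos(a),np.sin(a),0]); z=np.array([0,0,-1.]); x=np.cross(y,z)
            r=(R.inv()*Rn.from_matrix(np.c_[x,y,z])).as_rotvec()
            if best is None or np.linalg.norm(r)<np.linalg.norm(best): best=r
        print("turn rotvec deg",np.degrees(best).round(2),"units30",(np.degrees(best)/30).round(3))
    d=np.array(target)-p
    ym=R.as_matrix()
    print("tool x,y,z axes",ym.T.round(3).tolist(),"\nshift mm tool",(R.inv().apply(d)*1000).round(1),"units150",(R.inv().apply(d)/.15).round(3))
def yawnow(): y=rot().as_matrix()[:,1]; return np.arctan2(y[1],y[0])
E
python3 - <<'E'
from h import *
c=viewer.get_calibration("side")
for n,u,v,z in [("brass",274,153,.038),("zinc",278,170,.038),("mat",270,239,.004),("dish",348,190,.169),("cradle",343,215,.163),("white",250,342,.058),("yel",288,328,.058),("red",260,378,.058),("blue",300,366,.058)]:
    print(n,ray(c,u,v,z).round(3))
c=viewer.get_calibration("scene")
for n,u,v,z in [("brass",426,176,.038),("dish",328,201,.169),("white",196,209,.058)]: print(n,ray(c,u,v,z).round(3))
go([.448,.16,.231])
R=rot().as_matrix(); cal=viewer.get_calibration("wrist"); C=-cal["R"].T@cal["t"]
print("cam in tool",R.T@(C-ctrl.get_obs()["eef_pos"]), "fwd in tool",R.T@cal["R"][2])
E
```

```text
brass [0.441 0.325 0.038]
zinc [0.453 0.242 0.038]
mat [0.43  0.01  0.004]
dish [ 0.615 -0.007  0.169]
cradle [ 0.595 -0.078  0.163]
white [ 0.402 -0.29   0.058]
yel [ 0.472 -0.267  0.058]
red [ 0.423 -0.357  0.058]
blue [ 0.492 -0.341  0.058]
brass [0.444 0.344 0.038]
dish [ 0.614 -0.008  0.169]
white [ 0.414 -0.291  0.058]
tcp [0.1502 0.5545 0.2305] t 0.1
tool x,y,z axes [[-0.965, 0.262, 0.0], [0.262, 0.965, -0.002], [-0.001, -0.001, -1.0]] 
shift mm tool [-3.906e+02 -3.028e+02 -2.000e-01] units150 [-2.604e+00 -2.019e+00 -1.000e-03]
cam in tool [ 0.08028514 -0.00098631 -0.14244638] fwd in tool [-0.31322328  0.00101816  0.94967897]
```

```bash
python3 -m handwheel '[{"travel":[-0.23,-0.096,0],"dr":[0,0,0]},{"travel":[-0.23,-0.096,0],"dr":[0,0,0]},{"travel":[-0.23,-0.096,0],"dr":[0,0,0]},{"travel":[-0.23,-0.096,0],"dr":[0,0,0]},{"travel":[-0.23,-0.096,0],"dr":[0,0,0]},{"travel":[-0.23,-0.096,0],"dr":[0,0,0]},{"travel":[-0.23,-0.096,0],"dr":[0,0,0]},{"travel":[-0.23,-0.096,0],"dr":[0,0,0]},{"travel":[-0.23,-0.096,0],"dr":[0,0,0]},{"travel":[-0.23,-0.096,0],"dr":[0,0,0]},{"travel":[0,0,0],"dr":[0,0,-0.2]},{"travel":[0,0,0],"dr":[0,0,-0.2]},{"travel":[0,0,0],"dr":[0,0,-0.2]},{"travel":[0,0,0],"dr":[0,0,-0.2]},{"travel":[0,0,0],"dr":[0,0,0]}]'
python3 - <<'E'
from h import *
look("wrist","w1")
go([.445,.325,.23],np.radians(98))
print(np.degrees(yawnow()))
E
```

```text
time_s: 1.35
eef_pos: [0.4563, 0.311, 0.2228]
eef_rot: [-0.005, -0.087, 0.996, -0.003]
wrist_force: [-1.0, 0.2, -0.1]
opening: 0.999
tcp [0.4562 0.311  0.2227] t 1.4
turn rotvec deg [-0.32 -0.64  1.7 ] units30 [-0.011 -0.021  0.057]
tool x,y,z axes [[-0.986, -0.168, 0.011], [-0.169, 0.986, -0.005], [-0.01, -0.007, -1.0]] 
shift mm tool [ 8.7 15.6 -7.3] units150 [ 0.058  0.104 -0.048]
99.70447199786267
```

View pics/w1.png

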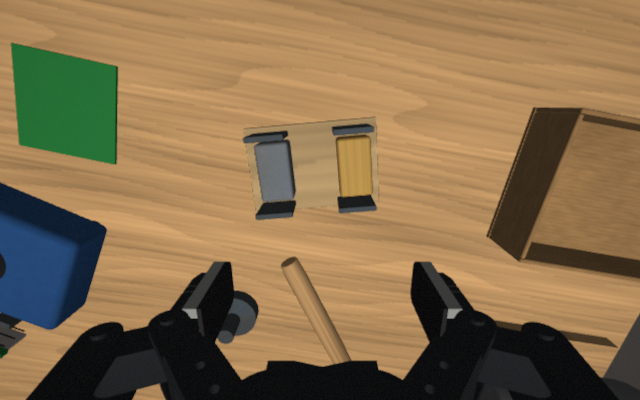

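Wrist view: brass top at about (354,166), zinc (275,170), rack corners (244,127), (376,118), (379,210); part of the green mat at the upper left (edge 117,65–117,163). I'll segment the brass top and fit it.

Run:
```python
from h import *
im,c=load("w1")
hsv=cv2.cvtColor(im,cv2.COLOR_BGR2HSV)
print(hsv[165,354],hsv[20,300],hsv[120,315])
m=cv2.inRange(hsv,(15,140,120),(32,255,255))
m2=np.zeros_like(m); m2[120:215,325:385]=m[120:215,325:385]
n,l,s,ce=cv2.connectedComponentsWithStats(m2); i=1+np.argmax(s[1:,4]); print(s[i])
ct=max(cv2.findContours((l==i).astype('uint8'),0,2)[0],key=cv2.contourArea)[:,0]
P=np.array([ray(c,u,v,.038)[:2] for u,v in ct])
r=cv2.minAreaRect((P*1000).astype('float32')); print(r)
b=cv2.boxPoints(r)/1000; print(b.round(4).tolist(), [proj(c,[*q,.038]).round(0).tolist() for q in b])
for u,v in [(244,127),(376,118),(379,210)]: print("rack",ray(c,u,v,.008).round(4))
g=[ray(c,u,v,.004).round(4) for u,v in [(12,43),(117,66),(117,163),(20,143)]]; print("mat",np.mean(g,0),g)
```

```text
[ 19 146 183] [ 16 124 169] [ 16 122 201]
[ 337  137   35   60 1872]
((436.23779296875, 341.3204650878906), (62.644779205322266, 34.838348388671875), 14.943414688110352)
[[0.40149998664855957, 0.35010001063346863], [0.4104999899864197, 0.3163999915122986], [0.47099998593330383, 0.3325999975204468], [0.4620000123977661, 0.3662000000476837]] [[370.0, 137.0], [336.0, 139.0], [340.0, 197.0], [372.0, 194.0]]
rack [0.4179 0.2134 0.008 ]
rack [0.3825 0.3573 0.008 ]
rack [0.4875 0.3854 0.008 ]
mat [0.4303  0.01505 0.004  ] [array([ 0.375 , -0.0379,  0.004 ]), array([0.3785, 0.0712, 0.004 ]), array([0.4859, 0.0687, 0.004 ]), array([ 0.4818, -0.0418,  0.004 ])]
```

Run:
```python
from h import *
go([.437,.342,.12],np.radians(104.4))
```

```text
tcp [0.4562 0.311  0.2227] t 1.4
turn rotvec deg [-0.29 -0.65 -4.7 ] units30 [-0.01  -0.022 -0.157]
tool x,y,z axes [[-0.986, -0.168, 0.011], [-0.169, 0.986, -0.005], [-0.01, -0.007, -1.0]] 
shift mm tool [ 12.5  34.4 102.7] units150 [0.084 0.229 0.685]
```

```bash
python3 -m handwheel '[{"travel":[0.028,0.076,0.1],"dr":[0,0,0]},{"travel":[0.028,0.076,0.2],"dr":[0,0,0]},{"travel":[0.028,0.076,0.2],"dr":[0,0,0]},{"travel":[0,0,0.18],"dr":[0,0,0]},{"travel":[0,0,0],"dr":[-0.01,-0.022,-0.157]},{"travel":[0,0,0],"dr":[0,0,0]}]'
python3 - <<'E'
from h import *
go([.437,.342,.009],np.radians(104.4))
E
```

```text
time_s: 1.9
eef_pos: [0.437, 0.3443, 0.1178]
eef_rot: [0.002, -0.116, 0.993, 0.001]
wrist_force: [0.6, -0.5, 0.9]
opening: 1.001
tcp [0.437  0.3443 0.1178] t 1.9
turn rotvec deg [ 0.04  0.27 -1.13] units30 [ 0.001  0.009 -0.038]
tool x,y,z axes [[-0.973, -0.23, -0.005], [-0.23, 0.973, 0.001], [0.004, 0.002, -1.0]] 
shift mm tool [  1.   -2.4 108.8] units150 [ 0.007 -0.016  0.726]
```

```bash
python3 -m handwheel '[{"travel":[0.007,-0.016,0],"dr":[0,0.009,-0.038]},{"travel":[0,0,0.2],"dr":[0,0,0]},{"travel":[0,0,0.2],"dr":[0,0,0]},{"travel":[0,0,0.15],"dr":[0,0,0]},{"travel":[0,0,0.1],"dr":[0,0,0]},{"travel":[0,0,0.04],"dr":[0,0,0]},{"travel":[0,0,0],"dr":[0,0,0]}]'
python3 - <<'E'
from h import *
go([.437,.342,.009],np.radians(104.4))
print(ctrl.get_obs()["wrist_force"])
E
```

```text
time_s: 2.48
eef_pos: [0.4416, 0.3438, 0.0169]
eef_rot: [0.004, -0.116, 0.993, 0.002]
wrist_force: [-0.7, -0.5, -0.2]
opening: 0.999
tcp [0.4416 0.3438 0.0169] t 2.4833
turn rotvec deg [ 0.14  0.52 -1.06] units30 [ 0.005  0.017 -0.035]
tool x,y,z axes [[-0.973, -0.231, -0.009], [-0.231, 0.973, 0.002], [0.008, 0.004, -1.0]] 
shift mm tool [ 5.  -0.7  7.9] units150 [ 0.033 -0.004  0.053]
[-0.74286302 -0.51753331 -0.18360717]
```

```bash
python3 -m handwheel '[{"travel":[0.033,-0.004,0.05],"dr":[0.005,0.017,-0.035]},{"travel":[0,0,0],"dr":[0,0,0]}]'
python3 -m handwheel '[{"travel":[0,0,0],"dr":[0,0,0]},{"travel":[0,0,0],"dr":[0,0,0]},{"travel":[0,0,0],"dr":[0,0,0]},{"travel":[0,0,0],"dr":[0,0,0]},{"travel":[0,0,0],"dr":[0,0,0]},{"travel":[0,0,0],"dr":[0,0,0]},{"travel":[0,0,0],"dr":[0,0,0]},{"travel":[0,0,0],"dr":[0,0,0]}]' -1
```

```text
time_s: 2.65
eef_pos: [0.4382, 0.3423, 0.0108]
eef_rot: [0.001, -0.125, 0.992, 0.0]
wrist_force: [-0.9, -0.0, -0.3]
opening: 1.002
time_s: 3.32
eef_pos: [0.4407, 0.3437, 0.0149]
eef_rot: [0.004, -0.125, 0.992, 0.001]
wrist_force: [0.5, 0.1, -1.3]
opening: 0.401
```

```bash
python3 -m handwheel '[{"travel":[0,0,-0.1],"dr":[0,0,0]},{"travel":[0,0,-0.2],"dr":[0,0,0]},{"travel":[0,0,-0.2],"dr":[0,0,0]},{"travel":[0,0,-0.2],"dr":[0,0,0]},{"travel":[0,0,-0.1],"dr":[0,0,0.2]},{"travel":[0,0,0],"dr":[0,0,0.2]},{"travel":[0,0,0],"dr":[0,0,0.2]},{"travel":[0,0,0],"dr":[0,0,0.2]},{"travel":[0,0,0],"dr":[0,0,0.2]},{"travel":[0,0,0],"dr":[0,0,0]}]'
python3 - <<'E'
from h import *
go([.43,.015,.14],np.radians(74))
E
```

```text
time_s: 4.15
eef_pos: [0.4329, 0.3396, 0.1312]
eef_rot: [-0.004, 0.149, 0.989, -0.003]
wrist_force: [-1.2, 0.1, -5.8]
opening: 0.407
tcp [0.4329 0.3396 0.1312] t 4.15
turn rotvec deg [-0.39 -0.36 -1.09] units30 [-0.013 -0.012 -0.036]
tool x,y,z axes [[-0.956, 0.294, 0.006], [0.294, 0.956, -0.007], [-0.008, -0.005, -1.0]] 
shift mm tool [ -92.6 -311.2   -7.2] units150 [-0.617 -2.075 -0.048]
```

```bash
python3 -m handwheel '[{"travel":[-0.05,-0.15,0],"dr":[0,0,0]},{"travel":[-0.075,-0.25,-0.005],"dr":[0,0,0]},{"travel":[-0.075,-0.25,-0.005],"dr":[0,0,0]},{"travel":[-0.075,-0.25,-0.005],"dr":[0,0,0]},{"travel":[-0.075,-0.25,-0.005],"dr":[0,0,0]},{"travel":[-0.075,-0.25,-0.005],"dr":[0,0,0]},{"travel":[-0.075,-0.25,-0.005],"dr":[0,0,0]},{"travel":[-0.07,-0.25,-0.005],"dr":[0,0,0]},{"travel":[-0.04,-0.15,0],"dr":[0,0,0]},{"travel":[0,0,0],"dr":[0,0,0]}]'
python3 - <<'E'
from h import *
look("wrist","w2")
go([.43,.015,.14],np.radians(74)); print(ctrl.get_obs()["wrist_force"])
E
```

```text
time_s: 4.98
eef_pos: [0.4276, 0.0075, 0.1313]
eef_rot: [-0.009, 0.127, 0.992, -0.004]
wrist_force: [1.1, -0.9, -5.9]
opening: 0.402
tcp [0.4273 0.0089 0.1311] t 5.0333
turn rotvec deg [-0.54 -1.01  1.41] units30 [-0.018 -0.034  0.047]
tool x,y,z axes [[-0.968, 0.252, 0.018], [0.252, 0.968, -0.009], [-0.019, -0.004, -1.0]] 
shift mm tool [-1.   6.5 -9. ] units150 [-0.006  0.043 -0.06 ]
[-0.16018929 -0.28373646 -7.13169189]
```

View pics/w2.png

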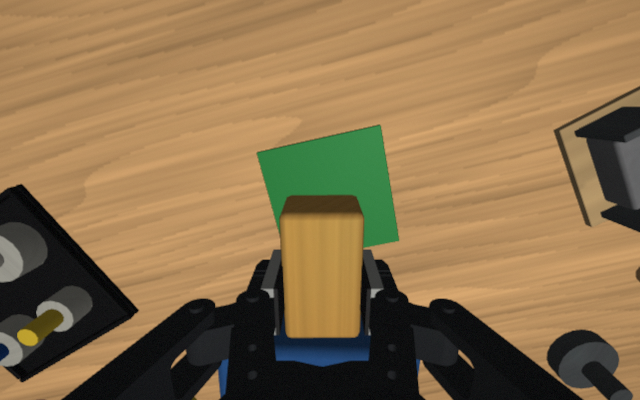

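The bar is held straight and centred (280–362, 197–338), above the green mat (corners 258,153; 380,126; 398,240). I'll lower it.

```bash
python3 -m handwheel '[{"travel":[-0.006,0.043,0],"dr":[-0.018,-0.034,0.047]},{"travel":[0,0,0.2],"dr":[0,0,0]},{"travel":[0,0,0.2],"dr":[0,0,0]},{"travel":[0,0,0.2],"dr":[0,0,0]},{"travel":[0,0,0.09],"dr":[0,0,0]},{"travel":[0,0,0],"dr":[0,0,0]}]'
python3 - <<'E'
from h import *
go([.43,.015,.0115],np.radians(74)); print(ctrl.get_obs()["wrist_force"])
E
```

```text
time_s: 5.53
eef_pos: [0.4318, 0.0218, 0.025]
eef_rot: [0.005, 0.137, 0.991, 0.002]
wrist_force: [-0.1, -0.1, -6.4]
opening: 0.407
tcp [0.4318 0.0218 0.025 ] t 5.5333
turn rotvec deg [0.35 0.51 0.3 ] units30 [0.012 0.017 0.01 ]
tool x,y,z axes [[-0.963, 0.271, -0.009], [0.271, 0.963, 0.006], [0.01, 0.004, -1.0]] 
shift mm tool [-0.  -7.1 13.4] units150 [-0.    -0.048  0.089]
[-0.1184508  -0.09663775 -6.38490372]
```

```bash
python3 -m handwheel '[{"travel":[0,-0.048,0.045],"dr":[0.012,0.017,0]},{"travel":[0,0,0.027],"dr":[0,0,0]},{"travel":[0,0,0.013],"dr":[0,0,0]},{"travel":[0,0,0],"dr":[0,0,0]}]'
python3 - <<'E'
from h import *
go([.43,.015,.0115],np.radians(74)); print(ctrl.get_obs()["wrist_force"])
E
```

```text
time_s: 5.87
eef_pos: [0.43, 0.0176, 0.0121]
eef_rot: [-0.0, 0.134, 0.991, 0.0]
wrist_force: [-0.0, 0.1, -6.4]
opening: 0.405
tcp [0.43   0.0176 0.0121] t 5.8667
turn rotvec deg [ 0.02 -0.02  0.62] units30 [ 0.001 -0.001  0.021]
tool x,y,z axes [[-0.964, 0.265, 0.0], [0.265, 0.964, 0.0], [-0.0, 0.0, -1.0]] 
shift mm tool [-0.7 -2.5  0.6] units150 [-0.005 -0.017  0.004]
[-0.04607476  0.05563009 -6.43050156]
```

```bash
python3 -m handwheel '[{"travel":[0,0,0.01],"dr":[0,0,0]},{"travel":[0,0,0],"dr":[0,0,0]}]'; python3 -m handwheel '[{"travel":[0,0,0.008],"dr":[0,0,0]},{"travel":[0,0,0],"dr":[0,0,0]}]';python3 -m handwheel '[{"travel":[0,0,0.006],"dr":[0,0,0]},{"travel":[0,0,0],"dr":[0,0,0]}]'
```

```text
time_s: 6.03
eef_pos: [0.4315, 0.0175, 0.0119]
eef_rot: [0.001, 0.134, 0.991, 0.0]
wrist_force: [0.1, 0.1, -6.1]
opening: 0.411
time_s: 6.2
eef_pos: [0.4328, 0.0172, 0.0118]
eef_rot: [0.003, 0.134, 0.991, 0.0]
wrist_force: [-0.6, 0.2, -6.4]
opening: 0.405
time_s: 6.37
eef_pos: [0.4334, 0.017, 0.0114]
eef_rot: [0.004, 0.134, 0.991, -0.0]
wrist_force: [-0.3, -0.7, -7.0]
opening: 0.41
```

```bash
python3 -m handwheel '[{"travel":[0.01,0,0.014],"dr":[0,0.008,0]},{"travel":[0,0,0.014],"dr":[0,0,0]}]'; python3 -m handwheel '[{"travel":[0.005,0,0.014],"dr":[0,0.008,0]},{"travel":[0,0,0.012],"dr":[0,0,0]}]'
```

```text
time_s: 6.53
eef_pos: [0.4334, 0.017, 0.0107]
eef_rot: [0.002, 0.134, 0.991, 0.0]
wrist_force: [-20.9, 3.8, 47.0]
opening: 0.41
time_s: 6.7
eef_pos: [0.4333, 0.017, 0.0108]
eef_rot: [-0.001, 0.133, 0.991, 0.0]
wrist_force: [-12.2, 2.0, 21.4]
opening: 0.407
```

```bash
python3 -m handwheel '[{"travel":[0,0,0],"dr":[0,0,0]},{"travel":[0,0,0],"dr":[0,0,0]},{"travel":[0,0,0],"dr":[0,0,0]},{"travel":[0,0,0],"dr":[0,0,0]},{"travel":[0,0,-0.1],"dr":[0,0,0]},{"travel":[0,0,-0.2],"dr":[0,0,0]},{"travel":[0,0,-0.25],"dr":[0,0,0]},{"travel":[0,0,-0.25],"dr":[0,0,0]},{"travel":[0,0,-0.2],"dr":[0,0,0]},{"travel":[0,0,0],"dr":[0,0,0]}]' 1
python3 - <<'E'
from h import *
look("wrist","w3")
go([.43,.015,.12],np.radians(-16)); print(ctrl.get_obs()["wrist_force"])
E
```

```text
time_s: 7.53
eef_pos: [0.4347, 0.0163, 0.1682]
eef_rot: [-0.001, 0.134, 0.991, 0.0]
wrist_force: [1.2, -0.0, 0.1]
opening: 1.0
tcp [0.4337 0.0165 0.166 ] t 7.5833
turn rotvec deg [  0.16  -0.15 -89.4 ] units30 [ 0.005 -0.005 -2.98 ]
tool x,y,z axes [[-0.964, 0.266, 0.003], [0.266, 0.964, 0.0], [-0.003, 0.001, -1.0]] 
shift mm tool [ 3.  -2.4 46. ] units150 [ 0.02  -0.016  0.307]
[ 1.50819214 -0.44855799  0.02057992]
```

View pics/w3.png

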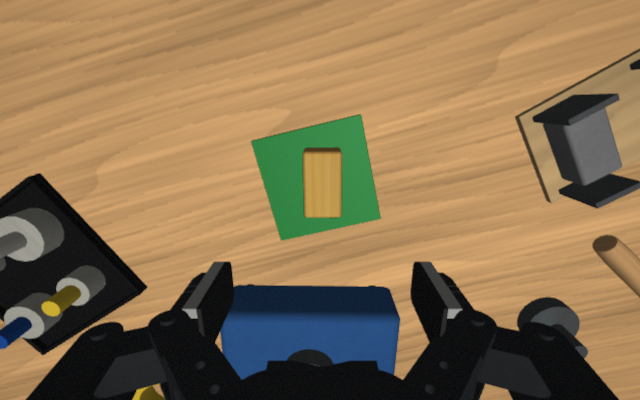

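Bar flat within the mat: (303–341, 148–217). The scale's near top edge runs (233,286)–(390,288).

Run:
```python
from h import *
im,c=load("w3")
hsv=cv2.cvtColor(im,cv2.COLOR_BGR2HSV)
m=cv2.inRange(hsv,(15,100,120),(32,255,255)); k=np.zeros_like(m); k[135:225,295:350]=m[135:225,295:350]
ct=max(cv2.findContours(k,0,2)[0],key=cv2.contourArea)[:,0]
P=np.array([ray(c,u,v,.034)[:2] for u,v in ct]); r=cv2.minAreaRect((P*1000).astype('float32')); print(r)
b=cv2.boxPoints(r)/1000; print([proj(c,[*q,.034]).round(0).tolist() for q in b])
A=ray(c,233,286,.062);B=ray(c,390,288,.062); print(A,B,np.linalg.norm(A-B),np.degrees(np.arctan2(*(B-A)[1::-1])))
y=(B-A)[:2]/np.linalg.norm(B-A); x=np.array([y[1],-y[0]]); C=(A+B)[:2]/2+.065*x; print("scale",C,"cradle if -41.5",C-.0415*y,C+.0415*y)
```

```text
((428.7611999511719, 17.44580841064453), (34.794254302978516, 61.868507385253906), 74.64019012451172)
[[303.0, 152.0], [304.0, 217.0], [340.0, 217.0], [342.0, 152.0]]
[ 0.49225813 -0.08541105  0.062     ] [0.53290734 0.05420095 0.062     ] 0.14540930850575817 73.76663823923599
scale [ 0.57499126 -0.03377582] cradle if -41.5 [ 0.56338992 -0.07362126] [0.58659259 0.00606962]
```

```bash
python3 -m handwheel '[{"travel":[0,0,0],"dr":[0,0,0.238]},{"travel":[0,0,0],"dr":[0,0,0.238]},{"travel":[0,0,0],"dr":[0,0,0.238]},{"travel":[0,0,0],"dr":[0,0,0.238]},{"travel":[0,0,0],"dr":[0,0,0.238]},{"travel":[0,0,0],"dr":[0,0,0.238]},{"travel":[0,0,0],"dr":[0,0,0.238]},{"travel":[0,0,0],"dr":[0,0,0.238]},{"travel":[0,0,0],"dr":[0,0,0.238]},{"travel":[0,0,0],"dr":[0,0,0.238]},{"travel":[0,0,0],"dr":[0,0,0.238]},{"travel":[0,0,0],"dr":[0,0,0.238]},{"travel":[0,0,0],"dr":[0,0,0.12]},{"travel":[0,0,0],"dr":[0,0,0]}]'
python3 - <<'E'
from h import *
go([.43,.015,.1],np.radians(-16))
E
```

```text
time_s: 8.75
eef_pos: [0.4247, 0.0182, 0.1481]
eef_rot: [-0.01, 0.797, 0.604, -0.008]
wrist_force: [0.0, 0.1, -0.3]
opening: 1.002
tcp [0.4247 0.0182 0.1481] t 8.75
turn rotvec deg [-1.53  0.04  0.26] units30 [-0.051  0.001  0.009]
tool x,y,z axes [[0.271, 0.963, -0.001], [0.962, -0.271, -0.027], [-0.026, 0.007, -1.0]] 
shift mm tool [-1.6  7.2 47.9] units150 [-0.01   0.048  0.319]
```

```bash
python3 -m handwheel '[{"travel":[0,0.028,0.1],"dr":[-0.051,0,0]},{"travel":[0,0,0.2],"dr":[0,0,0]},{"travel":[0,0,0.2],"dr":[0,0,0]},{"travel":[0,0,0.2],"dr":[0,0,0]},{"travel":[0,0,0],"dr":[0,0,0]}]'
python3 - <<'E'
from h import *
go([.4288,.0172,.004],np.radians(-15.4))
E
```

```text
time_s: 9.17
eef_pos: [0.4282, 0.017, 0.0373]
eef_rot: [0.001, 0.794, 0.608, 0.0]
wrist_force: [-1.9, 1.1, -0.4]
opening: 1.004
tcp [0.4282 0.017  0.0373] t 9.1667
turn rotvec deg [0.11 0.03 0.31] units30 [0.004 0.001 0.01 ]
tool x,y,z axes [[0.26, 0.966, -0.001], [0.966, -0.26, 0.002], [0.002, -0.001, -1.0]] 
shift mm tool [ 0.3  0.4 33.3] units150 [0.002 0.003 0.222]
```

```bash
python3 -m handwheel '[{"travel":[0,0,0.1],"dr":[0,0,0]},{"travel":[0,0,0.1],"dr":[0,0,0]},{"travel":[0,0,0.035],"dr":[0,0,0]},{"travel":[0,0,0.01],"dr":[0,0,0]}]'
python3 - <<'E'
from h import *
go([.4288,.0172,.004],np.radians(-15.4))
E
```

```text
time_s: 9.5
eef_pos: [0.4268, 0.0174, -0.0009]
eef_rot: [-0.001, 0.792, 0.611, -0.001]
wrist_force: [-1.6, 0.1, 0.1]
opening: 1.0
tcp [ 0.4268  0.0174 -0.0009] t 9.5
turn rotvec deg [-0.2   0.04  0.68] units30 [-0.007  0.001  0.023]
tool x,y,z axes [[0.254, 0.967, -0.001], [0.967, -0.254, -0.004], [-0.004, 0.0, -1.0]] 
shift mm tool [ 0.3  1.9 -4.9] units150 [ 0.002  0.013 -0.032]
```

```bash
python3 -m handwheel '[{"travel":[0,0.013,-0.03],"dr":[-0.007,0,0.023]},{"travel":[0,0,0],"dr":[0,0,0]}]'
python3 -m handwheel '[{"travel":[0,0,0],"dr":[0,0,0]},{"travel":[0,0,0.003],"dr":[0,0,0]},{"travel":[0,0,0.003],"dr":[0,0,0]},{"travel":[0,0,0],"dr":[0,0,0]},{"travel":[0,0,0],"dr":[0,0,0]},{"travel":[0,0,0],"dr":[0,0,0]}]' -1
python3 - <<'E'
from h import *
go([.4288,.0172,.004],np.radians(-15.4));print(ctrl.get_obs()["wrist_force"])
E
```

```text
time_s: 9.67
eef_pos: [0.4293, 0.0167, 0.005]
eef_rot: [0.0, 0.795, 0.606, -0.0]
wrist_force: [-0.3, 0.0, 0.0]
opening: 1.002
time_s: 10.17
eef_pos: [0.4304, 0.0167, 0.0073]
eef_rot: [0.002, 0.795, 0.606, 0.001]
wrist_force: [1.5, -0.3, -2.8]
opening: 0.739
tcp [0.4304 0.0167 0.0073] t 10.1667
turn rotvec deg [0.23 0.03 0.06] units30 [0.008 0.001 0.002]
tool x,y,z axes [[0.265, 0.964, -0.001], [0.964, -0.265, 0.004], [0.004, -0.002, -1.0]] 
shift mm tool [ 0.1 -1.7  3.3] units150 [ 0.001 -0.011  0.022]
[ 1.49570859 -0.29060362 -2.82133467]
```

```bash
python3 -m handwheel '[{"travel":[0,0,-0.1],"dr":[0,0,0]},{"travel":[0,0,-0.25],"dr":[0,0,0]},{"travel":[0,0,-0.25],"dr":[0,0,0]},{"travel":[0,0,-0.25],"dr":[0,0,0]},{"travel":[0,0,-0.25],"dr":[0,0,0]},{"travel":[0,0,-0.25],"dr":[0,0,0]},{"travel":[0,0,-0.25],"dr":[0,0,0]},{"travel":[0,0,-0.2],"dr":[0,0,0]},{"travel":[0,0,0],"dr":[0,0,0]},{"travel":[0.03,0.2,0],"dr":[0,0,0]},{"travel":[0.03,0.22,0],"dr":[0,0,0]},{"travel":[0.03,0.22,0],"dr":[0,0,0]},{"travel":[0.03,0.2,0],"dr":[0,0,0]},{"travel":[0,0,0],"dr":[0,0,0]}]'
python3 - <<'E'
from h import *
print(ctrl.get_obs()["wrist_force"])
look("wrist","w4")
go([.57,-.07,.25],np.radians(-16))
E
```

```text
time_s: 11.33
eef_pos: [0.549, 0.0033, 0.2704]
eef_rot: [-0.009, 0.795, 0.606, -0.008]
wrist_force: [-1.5, -0.3, -6.2]
opening: 0.735
[-1.46028933 -0.34917224 -6.21481789]
tcp [0.5464 0.0039 0.2696] t 11.3833
turn rotvec deg [-1.56  0.12  0.68] units30 [-0.052  0.004  0.023]
tool x,y,z axes [[0.264, 0.964, -0.002], [0.964, -0.264, -0.027], [-0.027, 0.005, -1.0]] 
shift mm tool [-65.   42.8  18.6] units150 [-0.433  0.285  0.124]
```

View pics/w4.png

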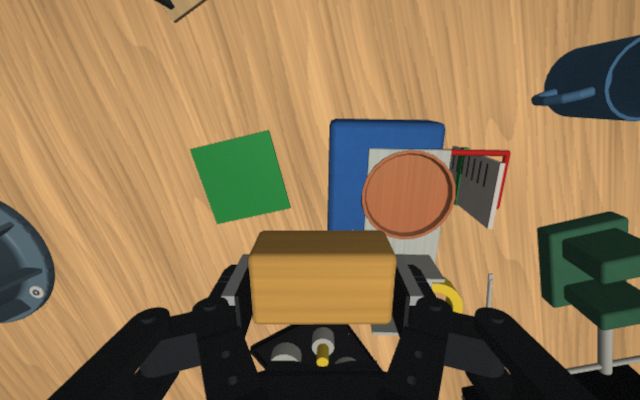

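Wrist view: dish about (408,194), housing far edge (331,121)–(444,122), the white plate and pointer at (480,185). The bar is level in the jaws; the cradle is hidden behind it.

Run:
```python
from h import *
im,c=load("w4")
A=ray(c,330,121,.062);B=ray(c,445,122,.062); d=B-A; a=np.arctan2(d[1],d[0]); print("len",np.linalg.norm(d),"x ang",np.degrees(a))
x=np.array([np.cos(a),np.sin(a)]); y=np.array([-x[1],x[0]]); sc=(A+B)[:2]/2-.09*y; print("scale",sc)
hsv=cv2.cvtColor(im,cv2.COLOR_BGR2HSV); print(hsv[194,408],hsv[155,408])
m=cv2.inRange(hsv,(4,90,60),(14,200,255)); k=np.zeros_like(m);k[145:242,355:460]=m[145:242,355:460]
ct=max(cv2.findContours(k,0,2)[0],key=cv2.contourArea)
ct=cv2.convexHull(ct)[:,0]; print(ct.min(0),ct.max(0))
for z in (.172,):
    P=np.array([ray(c,u,v,z)[:2]*1000 for u,v in ct],'float32'); print(cv2.fitEllipse(P), cv2.minEnclosingCircle(P))
    D=np.array(cv2.minEnclosingCircle(P)[0])/1000
print("dish local",(D-sc)@x,(D-sc)@y,"cradle",D-.083*y, "cradle from scale", sc-.0415*y)
# pan plate left edge (along y) : pixels
for u,v in [(370,150),(364,230)]: print("pan edge",((ray(c,u,v,.163)[:2]-sc)@x).round(4))
```

```text
len 0.12493589813412759 x ang -15.698030893462967
scale [ 0.60441491 -0.04515071]
[ 11 150 179] [ 11 147 173]
[362 150] [455 238]
((615.7820434570312, -8.588478088378906), (74.4865493774414, 75.00115203857422), 74.40908813476562) ((615.9151611328125, -8.705194473266602), 37.74755096435547)
dish local 0.001210339578446505 0.03819772422689577 cradle [ 0.59345807 -0.08860938] cradle from scale [ 0.59318636 -0.0851028 ]
pan edge -0.0305
pan edge -0.0319
```

```bash
python3 -m handwheel '[{"travel":[-0.15,0.08,0],"dr":[-0.052,0.004,0.023]},{"travel":[-0.15,0.08,0],"dr":[0,0,0]},{"travel":[-0.15,0.08,0],"dr":[0,0,0]},{"travel":[-0.12,0.08,0],"dr":[0,0,0]},{"travel":[0,0.05,0],"dr":[0,0,0]},{"travel":[0,0,0],"dr":[0,0,0]}]'
python3 - <<'E'
from h import *
go([.5934,-.0886,.235],np.radians(-15.7))
E
```

```text
time_s: 11.88
eef_pos: [0.5688, -0.093, 0.2524]
eef_rot: [-0.01, 0.798, 0.603, -0.007]
wrist_force: [-0.3, 0.9, -6.3]
opening: 0.735
tcp [ 0.5688 -0.093   0.2524] t 11.8833
turn rotvec deg [-1.41 -0.12 -0.14] units30 [-0.047 -0.004 -0.005]
tool x,y,z axes [[0.273, 0.962, 0.002], [0.962, -0.273, -0.025], [-0.023, 0.009, -1.0]] 
shift mm tool [10.9 22.9 16.9] units150 [0.073 0.153 0.113]
```

```bash
python3 -m handwheel '[{"travel":[0.04,0.09,0],"dr":[-0.05,0,0]},{"travel":[0.033,0.063,0.05],"dr":[0,0,0]},{"travel":[0,0,0.02],"dr":[-0.02,0,0]},{"travel":[0,0,0],"dr":[0,0,0]}]'
python3 - <<'E'
from h import *
go([.5934,-.0886,.2315],np.radians(-15.7))
look("wrist","w5"); look("scene","s5")
a=np.load("pics/w5.npy")[100:400,120:520]; b=cv2.resize(np.load("pics/s5.npy")[150:290,240:380],None,fx=2.14,fy=2.14,interpolation=2)[:300]
cv2.imwrite("pics/c5.png",np.hstack([a,b]))
E
```

```text
time_s: 12.22
eef_pos: [0.5895, -0.0857, 0.235]
eef_rot: [-0.0, 0.798, 0.603, 0.002]
wrist_force: [0.2, 0.3, -6.6]
opening: 0.736
tcp [ 0.5895 -0.0857  0.235 ] t 12.2167
turn rotvec deg [ 0.13 -0.18 -0.15] units30 [ 0.004 -0.006 -0.005]
tool x,y,z axes [[0.273, 0.962, 0.003], [0.962, -0.273, 0.002], [0.003, 0.002, -1.0]] 
shift mm tool [-1.7  4.5  3.5] units150 [-0.011  0.03   0.024]
```

View pics/c5.png

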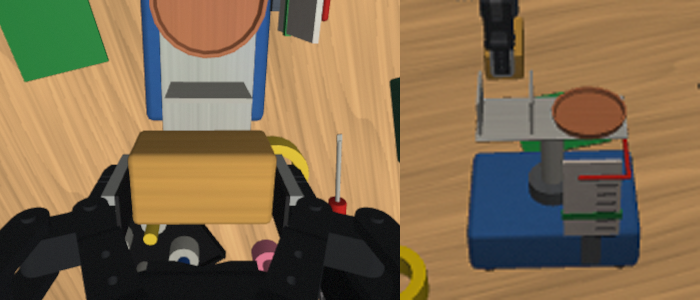

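Run:
```python
from h import *
im,c=load("w5")
a=np.radians(-15.7); x=np.array([np.cos(a),np.sin(a)]); y=np.array([-x[1],x[0]]); C=np.array([.5934,-.0886])
for u,v in [(284.5,197),(372,197)]:
    q=ray(c,u,v,.203)[:2]-C; print("top",q@x,q@y)
for u,v in [(289,182.5),(366,182.5)]:
    q=ray(c,u,v,.163)[:2]-C; print("bot",q@x,q@y)
D=np.array([.6158,-.0086])
print("pred top ends", [proj(c,[*(C+s*.026*x+t*y),.203]).round(1) for s in(-1,1) for t in(.024,.027)])
im2,c2=load("s5")
print("scene pred walls", [proj(c2,[*(C+s*.026*x+t*y),.203]).round(1) for s in(-1,1) for t in(-.0255,.0255)])
```

```text
top -0.026200170948032064 0.027505718288577657
top 0.025289020077377558 0.02736421772201639
bot -0.02750223158222631 0.026162448925086994
bot 0.027353736769215747 0.026020143567523607
pred top ends [array([285.1, 202.7]), array([284.9, 197.8]), array([372.9, 202.4]), array([373.2, 197.6])]
scene pred walls [array([276.7, 183. ]), array([300.5, 182.4]), array([275.6, 198.3]), array([300.5, 197.6])]
```

```bash
python3 -m handwheel '[{"travel":[-0.011,0.03,0.06],"dr":[0.004,-0.006,-0.005]},{"travel":[0,0,0.06],"dr":[0,0,0]},{"travel":[0,0,0.04],"dr":[0,0,0]},{"travel":[0,0,0],"dr":[0,0,0]}]'
python3 - <<'E'
from h import *
go([.5934,-.0886,.166],np.radians(-15.7))
E
```

```text
time_s: 12.65
eef_pos: [0.593, -0.0885, 0.2106]
eef_rot: [0.001, 0.797, 0.604, 0.0]
wrist_force: [-0.3, 0.7, -7.0]
opening: 0.735
tcp [ 0.593  -0.0885  0.2106] t 12.65
turn rotvec deg [0.08 0.04 0.06] units30 [0.003 0.001 0.002]
tool x,y,z axes [[0.27, 0.963, -0.001], [0.963, -0.27, 0.001], [0.001, -0.001, -1.0]] 
shift mm tool [ 0.1  0.3 44.6] units150 [0.    0.002 0.297]
```

Aligned to under 1 mm, so I'll lower it in.

```bash
python3 -m handwheel '[{"travel":[0,0,0.06],"dr":[0,0,0]},{"travel":[0,0,0.08],"dr":[0,0,0]},{"travel":[0,0,0.08],"dr":[0,0,0]},{"travel":[0,0,0.06],"dr":[0,0,0]},{"travel":[0,0,0],"dr":[0,0,0]}]'
python3 -m handwheel '[{"travel":[0,0,0.05],"dr":[0,0,0]},{"travel":[0,0,0.05],"dr":[0,0,0]},{"travel":[0,0,0],"dr":[0,0,0]}]'
python3 - <<'E'
from h import *
go([.5934,-.0886,.128],np.radians(-15.7))
E
```

```text
time_s: 13.07
eef_pos: [0.5925, -0.0887, 0.1635]
eef_rot: [0.0, 0.797, 0.604, -0.0]
wrist_force: [-0.8, -0.0, -7.1]
opening: 0.736
time_s: 13.32
eef_pos: [0.593, -0.0889, 0.1474]
eef_rot: [0.001, 0.797, 0.604, 0.0]
wrist_force: [-1.7, -0.4, -2.8]
opening: 0.738
tcp [ 0.593  -0.0889  0.1474] t 13.3167
turn rotvec deg [0.07 0.04 0.03] units30 [0.002 0.001 0.001]
tool x,y,z axes [[0.27, 0.963, -0.001], [0.963, -0.27, 0.001], [0.001, -0.001, -1.0]] 
shift mm tool [ 0.4  0.3 19.4] units150 [0.003 0.002 0.129]
```

```bash
python3 -m handwheel '[{"travel":[0,0,0.05],"dr":[0,0,0]},{"travel":[0,0,0.05],"dr":[0,0,0]},{"travel":[0,0,0],"dr":[0,0,0]},{"travel":[0,0,0],"dr":[0,0,0]},{"travel":[0,0,0.003],"dr":[0,0,0]}]'
```

```text
time_s: 13.73
eef_pos: [0.594, -0.0892, 0.1328]
eef_rot: [0.002, 0.797, 0.604, 0.001]
wrist_force: [-2.9, 0.4, -0.5]
opening: 0.732
```

```bash
python3 -m handwheel '[{"travel":[0,0,0.003],"dr":[0,0,0]},{"travel":[0,0,0.003],"dr":[0,0,0]},{"travel":[0,0,0],"dr":[0,0,0]},{"travel":[0,0,0],"dr":[0,0,0]}]' 1
python3 -m handwheel '[{"travel":[0,0,-0.1],"dr":[0,0,0]},{"travel":[0,0,-0.2],"dr":[0,0,0]},{"travel":[0,0,-0.25],"dr":[0,0,0]},{"travel":[0,0,-0.25],"dr":[0,0,0]},{"travel":[0,0,-0.1],"dr":[0,0,0]},{"travel":[0.2,0,0],"dr":[0,0,0]},{"travel":[0.2,0,0],"dr":[0,0,0]},{"travel":[0.2,0,0],"dr":[0,0,0]},{"travel":[0,0,0],"dr":[0,0,0]},{"travel":[0,0,0],"dr":[0,0,0]},{"travel":[0,0,0],"dr":[0,0,0]}]'
python3 - <<'E'
from h import *
go([.5934,-.0886,.3],np.radians(-15.7)); 
look("wrist","w6"); look("scene","s6")
a=np.load("pics/w6.npy")[60:360,140:540]; b=cv2.resize(np.load("pics/s6.npy")[165:290,250:375],None,fx=3.2,fy=3.2,interpolation=2)
cv2.imwrite("pics/c6.png",np.hstack([np.vstack([a,np.zeros((100,400,3),'uint8')]),b]))
E
```

```text
time_s: 14.07
eef_pos: [0.5968, -0.0902, 0.1345]
eef_rot: [0.005, 0.797, 0.604, 0.003]
wrist_force: [0.7, 0.3, 0.0]
opening: 1.004
time_s: 14.98
eef_pos: [0.6236, -0.0017, 0.282]
eef_rot: [0.01, 0.798, 0.603, 0.007]
wrist_force: [0.3, 0.5, 0.9]
opening: 0.996
tcp [ 0.6236 -0.0017  0.282 ] t 14.9833
turn rotvec deg [ 1.35  0.03 -0.14] units30 [ 0.045  0.001 -0.005]
tool x,y,z axes [[0.273, 0.962, -0.0], [0.962, -0.273, 0.023], [0.022, -0.007, -1.0]] 
shift mm tool [-91.8  -4.9 -18. ] units150 [-0.612 -0.033 -0.12 ]
```

View pics/c6.png

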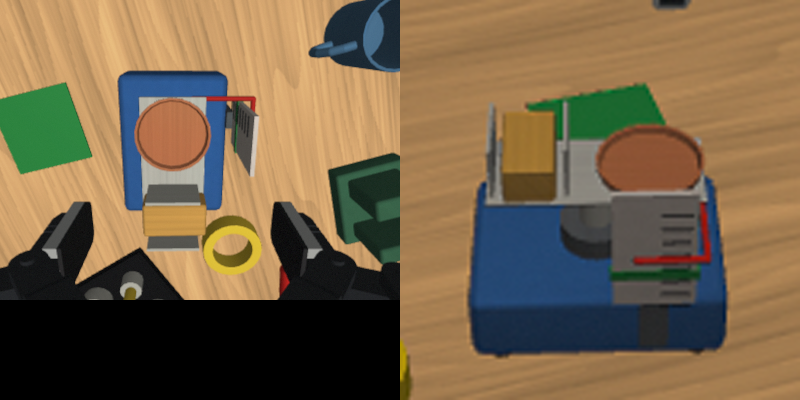

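Right: the brass bar lies between the walls, the pointer is at row ~260 of the crop and the green band at ~274. Left: dish about (172,135), bar (175,215). Next I'll measure the sinking precisely.

Run:
```python
from h import *
from scipy.optimize import brentq
a=np.radians(-15.7); x=np.array([np.cos(a),np.sin(a)]); y=np.array([-x[1],x[0]]); D=np.array([.6158,-.0086])
res={}
for f in("s5","s6"):
    im,c=load(f); hsv=cv2.cvtColor(im,cv2.COLOR_BGR2HSV)
    m=cv2.inRange(hsv,(0,150,90),(5,255,255))|cv2.inRange(hsv,(174,150,90),(180,255,255)); m[:, :315]=0;m[:,355:]=0;m[:215]=0;m[265:]=0
    cols=range(325,338); r=[]
    for u in cols:
        v=np.where(m[:,u])[0]; 
        if len(v): r.append(v.mean())
    v=np.mean(r); 
    g=cv2.inRange(hsv,(50,120,40),(75,255,255)); g[:240]=0; g[265:]=0; gv=[np.where(g[:,u])[0] for u in range(318,334)]
    gv=[(q.min(),q.max()) for q in gv if len(q)]
    P=D+.074*x
    z=brentq(lambda z:proj(c,[*P,z])[1]-v,0,.3); res[f]=z
    print(f,"pointer row",v,len(r),"z",z,"band rows",np.mean(gv,0) if gv else None,[brentq(lambda z:proj(c,[*P,z])[1]-q,0,.3) for q in np.mean(gv,0)])
print("sink",res["s5"]-res["s6"])
# weights from w6 / side
im=viewer.camera("side")[:,:,::-1]; cs=viewer.get_calibration("side"); h=cv2.cvtColor(im,cv2.COLOR_BGR2HSV)
for n,lo,hi in(("yel",(20,150,120),(32,255,255)),("blue",(105,150,80),(125,255,255)),("red",(0,180,90),(5,255,255))):
    k=cv2.inRange(h,lo,hi); q=np.zeros_like(k); q[310:400,225:330]=k[310:400,225:330]
    v,u=np.where(q); print(n,len(u),u.mean(),v.mean(),ray(cs,u.mean(),v.mean(),.05))
```

```text
s5 pointer row 232.5 13 z 0.14822648621283616 band rows [249.8125 251.    ] [0.09755518012563615, 0.09394049094606027]
s6 pointer row 245.6153846153846 13 z 0.11018394029866892 band rows [249.8125 251.    ] [0.09755518012563615, 0.09394049094606027]
sink 0.03804254591416724
yel 79 286.63291139240505 327.7848101265823 [ 0.4694604  -0.26138067  0.05      ]
blue 52 299.0576923076923 363.46153846153845 [ 0.49040015 -0.33278654  0.05      ]
red 102 259.8333333333333 378.5686274509804 [ 0.4214666  -0.35446614  0.05      ]
```

Sink is 38 mm, about 634 g, so it needs about 266 g: the 250 g weight (yellow knob) should bring the pan to about 53 mm. The force readings of 6.2–6.6 N agree.

```bash
python3 -m handwheel '[{"travel":[-0.1,-0.02,0],"dr":[0.045,0,0]},{"travel":[-0.24,-0.065,0],"dr":[0,0,0]},{"travel":[-0.24,-0.065,0],"dr":[0,0,0]},{"travel":[-0.24,-0.065,0],"dr":[0,0,0]},{"travel":[-0.24,-0.065,0],"dr":[0,0,0]},{"travel":[-0.24,-0.065,0],"dr":[0,0,0]},{"travel":[-0.24,-0.065,0],"dr":[0,0,0]},{"travel":[-0.24,-0.065,0],"dr":[0,0,0]},{"travel":[-0.1,-0.05,0.1],"dr":[0,0,0]},{"travel":[0,0,0.2],"dr":[0,0,0]},{"travel":[0,0,0.2],"dr":[0,0,0]},{"travel":[0,0,0],"dr":[0,0,0]}]'  0.1
python3 - <<'E'
from h import *
look("wrist","w7")
go([.4695,-.261,.2],np.radians(-15.7))
E
```

```text
time_s: 16.13
eef_pos: [0.4561, -0.2743, 0.2045]
eef_rot: [0.002, 0.803, 0.596, -0.002]
wrist_force: [-1.4, 0.9, -1.0]
opening: 0.553
tcp [ 0.4573 -0.275   0.2073] t 16.1833
turn rotvec deg [ 0.2  0.4 -1.1] units30 [ 0.007  0.013 -0.037]
tool x,y,z axes [[0.289, 0.957, -0.007], [0.957, -0.289, 0.003], [0.001, -0.008, -1.0]] 
shift mm tool [17.   7.6  7.3] units150 [0.113 0.051 0.048]
```

View pics/w7.png

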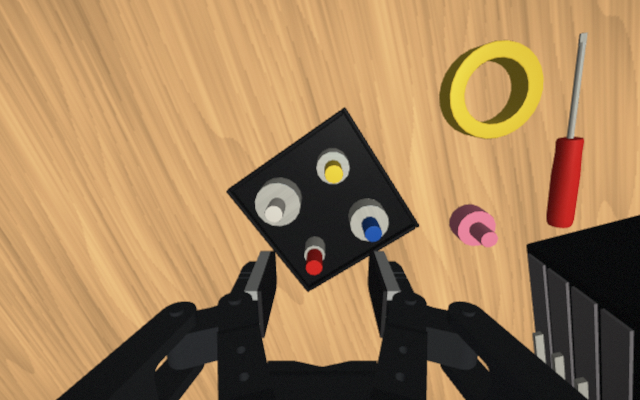

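The weights stand in the tray: yellow knob top about (334,174), white (273,213), blue (373,234), red (314,268).

Run:
```python
from h import *
im,c=load("w7"); h=cv2.cvtColor(im,cv2.COLOR_BGR2HSV)
m=cv2.inRange(h,(20,130,60),(34,255,255)); k=np.zeros_like(m); k[140:195,310:360]=m[140:195,310:360]
b=k&cv2.inRange(h,(0,0,200),(180,255,255))
for q in(k,b):
    v,u=np.where(q); print(len(u),u.min(),u.max(),v.min(),v.max())
    if len(u): print(ray(c,(u.min()+u.max())/2,v.max()+.5-(u.max()-u.min()+1)/2*.95,.059))
print("body",ray(c,333,166,.031))
print(h[174,334],h[163,334])
```

```text
319 325 342 161 182
[ 0.47079778 -0.26522672  0.059     ]
243 325 342 165 182
[ 0.47079778 -0.26522672  0.059     ]
body [ 0.4718171  -0.26360241  0.031     ]
[ 26 181 235] [ 24 192 117]
```

```bash
python3 -m handwheel '[{"travel":[0.093,0.067,0.05],"dr":[0.007,0.013,-0.037]},{"travel":[0,0,0.2],"dr":[0,0,0]},{"travel":[0,0,0.2],"dr":[0,0,0]},{"travel":[0,0,0.2],"dr":[0,0,0]},{"travel":[0,0,0.1],"dr":[0,0,0]},{"travel":[0,0,0],"dr":[0,0,0]}]'
python3 - <<'E'
from h import *
go([.471,-.2645,.036],np.radians(-15.7))
E
```

```text
time_s: 16.68
eef_pos: [0.4783, -0.2712, 0.1046]
eef_rot: [0.009, 0.797, 0.604, 0.002]
wrist_force: [0.5, 0.4, 0.3]
opening: 0.548
tcp [ 0.4783 -0.2712  0.1046] t 16.6833
turn rotvec deg [ 0.94  0.46 -0.01] units30 [ 0.031  0.015 -0.   ]
tool x,y,z axes [[0.271, 0.963, -0.008], [0.963, -0.271, 0.016], [0.014, -0.012, -1.0]] 
shift mm tool [  5.1 -10.   68.4] units150 [ 0.034 -0.067  0.456]
```

```bash
python3 -m handwheel '[{"travel":[0.034,-0.067,0],"dr":[0.031,0.015,0]},{"travel":[0,0,0.12],"dr":[0,0,0]},{"travel":[0,0,0.12],"dr":[0,0,0]},{"travel":[0,0,0],"dr":[0,0,0]}]'
python3 - <<'E'
from h import *
go([.471,-.2645,.036],np.radians(-15.7))
E
```

```text
time_s: 17.02
eef_pos: [0.4732, -0.2657, 0.0765]
eef_rot: [0.004, 0.797, 0.604, 0.001]
wrist_force: [-1.3, 0.6, -1.5]
opening: 0.554
tcp [ 0.4732 -0.2657  0.0765] t 17.0167
turn rotvec deg [0.37 0.18 0.05] units30 [0.012 0.006 0.002]
tool x,y,z axes [[0.27, 0.963, -0.003], [0.963, -0.27, 0.006], [0.005, -0.005, -1.0]] 
shift mm tool [ 0.6 -2.7 40.5] units150 [ 0.004 -0.018  0.27 ]
```

```bash
python3 -m handwheel '[{"travel":[0.004,-0.018,0.06],"dr":[0.012,0.006,0]},{"travel":[0,0,0.12],"dr":[0,0,0]},{"travel":[0,0,0.09],"dr":[0,0,0]},{"travel":[0,0,0.02],"dr":[0,0,0]},{"travel":[0,0,0],"dr":[0,0,0]}]'
python3 - <<'E'
from h import *
go([.471,-.2645,.036],np.radians(-15.7))
E
```

```text
time_s: 17.43
eef_pos: [0.4748, -0.2675, 0.0399]
eef_rot: [0.005, 0.797, 0.605, 0.001]
wrist_force: [-0.3, -0.2, 0.4]
opening: 0.55
tcp [ 0.4748 -0.2675  0.0399] t 17.4333
turn rotvec deg [0.51 0.25 0.1 ] units30 [0.017 0.008 0.003]
tool x,y,z axes [[0.269, 0.963, -0.004], [0.963, -0.269, 0.009], [0.007, -0.007, -1.0]] 
shift mm tool [ 1.9 -4.5  3.9] units150 [ 0.013 -0.03   0.026]
```

```bash
python3 -m handwheel '[{"travel":[0.013,-0.034,0.026],"dr":[0.017,0.008,0.003]},{"travel":[0,0,0],"dr":[0,0,0]}]'
python3 -m handwheel '[{"travel":[0,0,0.003],"dr":[0,0,0]},{"travel":[0,0,0.003],"dr":[0,0,0]},{"travel":[0,0,0.003],"dr":[0,0,0]},{"travel":[0,0,0.003],"dr":[0,0,0]},{"travel":[0,0,0],"dr":[0,0,0]},{"travel":[0,0,0],"dr":[0,0,0]}]' -1
python3 - <<'E'
from h import *
go([.471,-.2645,.036],np.radians(-15.7)); print(ctrl.get_obs()["wrist_force"])
E
```

```text
time_s: 17.6
eef_pos: [0.4705, -0.2644, 0.0369]
eef_rot: [-0.0, 0.797, 0.604, -0.0]
wrist_force: [0.2, 0.1, -0.3]
opening: 0.552
time_s: 18.1
eef_pos: [0.4711, -0.2649, 0.0372]
eef_rot: [0.001, 0.797, 0.604, -0.0]
wrist_force: [-0.1, 0.4, 0.0]
opening: 0.188
tcp [ 0.4711 -0.2649  0.0372] t 18.1
turn rotvec deg [0.07 0.06 0.02] units30 [0.002 0.002 0.001]
tool x,y,z axes [[0.27, 0.963, -0.001], [0.963, -0.27, 0.001], [0.001, -0.001, -1.0]] 
shift mm tool [ 0.4 -0.2  1.2] units150 [ 0.003 -0.001  0.008]
[-0.1242705   0.41198251  0.02391312]
```

```bash
python3 -m handwheel '[{"travel":[0,0,-0.08],"dr":[0,0,0]},{"travel":[0,0,-0.2],"dr":[0,0,0]},{"travel":[0,0,-0.25],"dr":[0,0,0]},{"travel":[0,0,-0.25],"dr":[0,0,0]},{"travel":[0,0,-0.25],"dr":[0,0,0]},{"travel":[0,0,-0.25],"dr":[0,0,0]},{"travel":[0,0,-0.25],"dr":[0,0,0]},{"travel":[0,0,-0.2],"dr":[0,0,0]},{"travel":[0,0,0],"dr":[0,0,0]},{"travel":[0.15,0.035,0],"dr":[0,0,0]},{"travel":[0.24,0.06,0],"dr":[0,0,0]},{"travel":[0.24,0.06,0],"dr":[0,0,0]},{"travel":[0.24,0.06,0],"dr":[0,0,0]},{"travel":[0.24,0.06,0],"dr":[0,0,0]},{"travel":[0.24,0.06,0],"dr":[0,0,0]},{"travel":[0.24,0.06,0],"dr":[0,0,0]},{"travel":[0.2,0.05,0],"dr":[0,0,0]},{"travel":[0.1,0.05,0],"dr":[0,0,0]},{"travel":[0,0,0],"dr":[0,0,0]}]'
python3 - <<'E'
from h import *
go([.6158,-.0086,.22],np.radians(-15.7)); print(ctrl.get_obs()["wrist_force"])
E
```

```text
time_s: 19.68
eef_pos: [0.6191, 0.0018, 0.3103]
eef_rot: [-0.003, 0.799, 0.601, -0.001]
wrist_force: [-0.6, -1.0, -2.6]
opening: 0.19
tcp [0.6191 0.0018 0.3103] t 19.6833
turn rotvec deg [-0.33 -0.05 -0.36] units30 [-0.011 -0.002 -0.012]
tool x,y,z axes [[0.277, 0.961, 0.001], [0.961, -0.277, -0.006], [-0.005, 0.002, -1.0]] 
shift mm tool [-11.    0.3  90.3] units150 [-0.073  0.002  0.602]
[-0.6392244  -0.97488611 -2.63656013]
```

```bash
python3 -m handwheel '[{"travel":[-0.073,0,0.1],"dr":[-0.011,0,-0.012]},{"travel":[0,0,0.2],"dr":[0,0,0]},{"travel":[0,0,0.2],"dr":[0,0,0]},{"travel":[0,0,0.15],"dr":[0,0,0]},{"travel":[0,0,0.1],"dr":[0,0,0]},{"travel":[0,0,0],"dr":[0,0,0]}]'
python3 - <<'E'
from h import *
go([.6158,-.0086,.16],np.radians(-15.7)); print(ctrl.get_obs()["wrist_force"])
look("scene","s8",(240,150,400,290),4)
E
```

```text
time_s: 20.18
eef_pos: [0.6134, -0.0084, 0.1928]
eef_rot: [-0.0, 0.796, 0.606, -0.001]
wrist_force: [-0.9, -0.1, -4.0]
opening: 0.19
tcp [ 0.6134 -0.0084  0.1928] t 20.1833
turn rotvec deg [-0.09  0.03  0.25] units30 [-0.003  0.001  0.008]
tool x,y,z axes [[0.266, 0.964, -0.0], [0.964, -0.266, -0.002], [-0.002, -0.0, -1.0]] 
shift mm tool [ 0.4  2.5 32.8] units150 [0.003 0.016 0.219]
[-0.94832263 -0.13210781 -3.98413964]
```

View pics/s8.png

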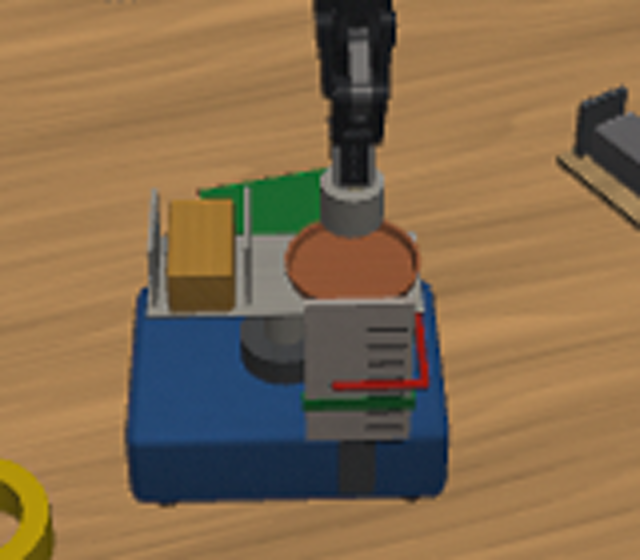

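The weight hangs upright just above the dish's middle (weight 352,205; dish 352,260). Lowering it until the force vanishes.

```bash
python3 -m handwheel '[{"travel":[0,0.016,0.06],"dr":[0,0,0]},{"travel":[0,0,0.08],"dr":[0,0,0]},{"travel":[0,0,0.06],"dr":[0,0,0]},{"travel":[0,0,0.02],"dr":[0,0,0]},{"travel":[0,0,0],"dr":[0,0,0]}]'
python3 -m handwheel '[{"travel":[0,0,0.04],"dr":[0,0,0]},{"travel":[0,0,0.04],"dr":[0,0,0]},{"travel":[0,0,0.005],"dr":[0,0,0]},{"travel":[0,0,0.003],"dr":[0,0,0]}]'
python3 - <<'E'
from h import *
go([.6158,-.0086,.145],np.radians(-15.7)); print(ctrl.get_obs()["wrist_force"])
E
```

```text
time_s: 20.65
eef_pos: [0.6186, -0.0109, 0.163]
eef_rot: [0.003, 0.796, 0.605, 0.002]
wrist_force: [-0.7, -0.6, -2.5]
opening: 0.186
time_s: 20.98
eef_pos: [0.6199, -0.0111, 0.1505]
eef_rot: [0.004, 0.796, 0.605, 0.003]
wrist_force: [0.1, -0.3, -0.5]
opening: 0.184
tcp [ 0.6199 -0.0111  0.1505] t 20.9833
turn rotvec deg [0.54 0.01 0.19] units30 [0.018 0.    0.006]
tool x,y,z axes [[0.267, 0.964, -0.0], [0.964, -0.267, 0.009], [0.009, -0.003, -1.0]] 
shift mm tool [ 1.3 -4.6  5.4] units150 [ 0.009 -0.031  0.036]
[ 0.06331499 -0.25335108 -0.47029308]
```

```bash
python3 -m handwheel '[{"travel":[0,-0.012,0.02],"dr":[0.018,0,0]},{"travel":[0,0,0.005],"dr":[0,0,0]},{"travel":[0,0,0.003],"dr":[0,0,0]}]'
python3 -m handwheel '[{"travel":[0,0,0],"dr":[0,0,0]},{"travel":[0,0,0],"dr":[0,0,0]},{"travel":[0,0,0],"dr":[0,0,0]},{"travel":[0,0,0],"dr":[0,0,0]}]' 0
python3 - <<'E'
from h import *
go([.6158,-.0086,.145],np.radians(-15.7)); print(ctrl.get_obs()["wrist_force"])
E
```

```text
time_s: 21.23
eef_pos: [0.6191, -0.0108, 0.1472]
eef_rot: [0.001, 0.796, 0.605, 0.001]
wrist_force: [-0.2, -0.3, -0.6]
opening: 0.182
time_s: 21.57
eef_pos: [0.6198, -0.0108, 0.1482]
eef_rot: [0.001, 0.796, 0.605, 0.001]
wrist_force: [-0.5, 0.1, -0.3]
opening: 0.499
tcp [ 0.6198 -0.0108  0.1482] t 21.5667
turn rotvec deg [ 0.22 -0.01  0.21] units30 [ 0.007 -0.     0.007]
tool x,y,z axes [[0.267, 0.964, 0.0], [0.964, -0.267, 0.004], [0.004, -0.001, -1.0]] 
shift mm tool [ 1.1 -4.5  3.2] units150 [ 0.007 -0.03   0.021]
[-0.49189657  0.13866017 -0.29979086]
```

Now straight up and clear, then a look from both fixed cameras.

```bash
python3 -m handwheel '[{"travel":[0,0,-0.06],"dr":[0,0,0]},{"travel":[0,0,-0.15],"dr":[0,0,0]},{"travel":[0,0,-0.25],"dr":[0,0,0]},{"travel":[0,0,-0.25],"dr":[0,0,0]},{"travel":[0,0,-0.25],"dr":[0,0,0]},{"travel":[0,-0.2,0],"dr":[0,0,0]},{"travel":[0,-0.2,0],"dr":[0,0,0]},{"travel":[0,-0.2,0],"dr":[0,0,0]},{"travel":[0,-0.2,0],"dr":[0,0,0]},{"travel":[0,0,0],"dr":[0,0,0]},{"travel":[0,0,0],"dr":[0,0,0]},{"travel":[0,0,0],"dr":[0,0,0]},{"travel":[0,0,0],"dr":[0,0,0]}]'
python3 - <<'E'
from h import *
look("scene","s9"); look("side","d9")
a=cv2.resize(np.load("pics/s9.npy")[160:290,250:380],(400,400),interpolation=2); b=cv2.resize(np.load("pics/d9.npy")[125:400,225:400],None,fx=1.4545,fy=1.4545,interpolation=2)[:400]
cv2.imwrite("pics/c9.png",np.hstack([a,b]))
E
```

```text
time_s: 22.65
eef_pos: [0.5016, 0.0217, 0.3096]
eef_rot: [0.006, 0.796, 0.605, 0.006]
wrist_force: [0.6, 0.1, 0.3]
opening: 0.497
```

View pics/c9.png

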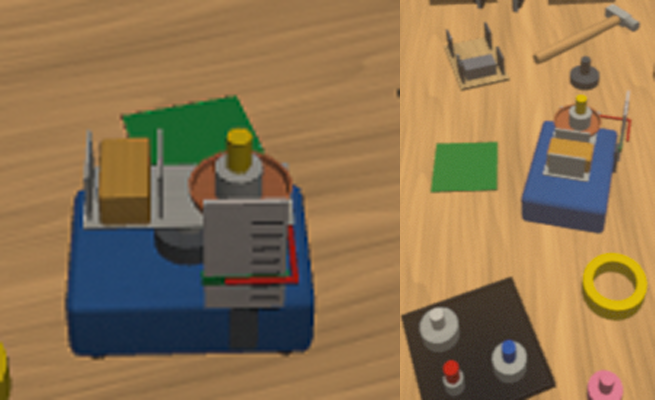

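The pointer (row 281) lies on the green band. The yellow-knobbed weight stands upright in the dish, the bar lies in the cradle, the other three weights stand in the tray and the bystanders are unmoved.

```bash
python3 -c "
from bench import ctrl
print(ctrl.get_obs()['wrist_force'],ctrl.get_obs()['time_s'],ctrl.hand_in())"
```

```text
the job is handed in; nothing more can be done
[ 0.36652629 -0.84851239  0.26859168] 22.75 None
```

The job is done and handed in at 22.75 s, well inside the 72 s limit.

I took the brass bar from the rack by its long sides and set it flat on the green mat. I then took it afresh by its ends, laid it between the cradle walls and let go only once the scale carried it. The pan sank about 38 mm, which is about 634 g. The wrist force of 6–7 N while the bar hung from the gripper fits that.

I stood the 250 g weight (yellow knob) in the copper dish, expecting about 53 mm in all.

**Last checks:**
- **Pointer:** by eye in the final picture it lies on the green band. I did not measure that final position in numbers.
- **Weight and bar:** the weight stands upright in the dish, about 4 mm off its middle. The bar lies flat between the cradle walls.
- **Other things:** the other three weights stand in the tray. The zinc bar, tape, die and mallet look unmoved. The screwdriver was outside the last picture, but the arm never went near it.
- **Robot:** it is clear of everything, with about zero force at the wrist.

**Untidy moment:** the wrist briefly read about 51 N in all (47 N of it vertical) as I pressed the bar onto the mat. That was through the held bar, not the gripper's body, and below the 120 N limit. No check failed or disagreed.

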